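# Test a headlamp with the plunger tester, then hold it up level for inspection

## Robot

A 6-joint arm with a two-finger parallel gripper is mounted at the origin on the work surface. World frame = base frame: x ahead of the robot, y to its left, z up, the work surface at z = 0. Lengths are in mm, angles in rad, forces in N, time in s.
With the tool pointing down it reaches from about 350 to 875 mm from the base axis. Payload 15.5 kg.
Tool frame: the origin (TCP) lies between the finger pads; the fingertips stand 25 mm ahead of it and the grasp point (between the pads) lies 6 mm ahead of it; z points along the fingers, y is the direction in which the jaws open and shut (so a half turn about z gives the same grasp; the last joint's range is limited). The gripper opens to 85 mm and grips with 20 to 120 N. Pads are 22 mm wide; open, the fingers measure 114 mm over their backs; the gripper's body (76 mm by 85 mm) begins 54 mm behind the grasp point. The pads swing forward as they close: fully open they stand 13 mm farther back than shut.
Start: joints at [-1.363, 0.494, 1.345, -0, 1.302, -0.096], TCP at [186.372, -596.567, 256.277] pointing down, gripper open.
Joint ranges: [-2.91, 2.91], [-0.82, 2.16], [0.22, 2.67], [-1.22, 4.37], [0.12, 2.79], [-3.08, 3.08]. Speed limits (rad/s): [1.89, 1.89, 2.57, 3.01, 3.01, 3.01].

## Interface

Orientations are given as a unit quaternion [w, x, y, z].
In Python, from plant import bot gives the robot as it stands.
- The arm moves only by the shell command python3 -m creep 'ROWS' [FORCE]. ROWS is JSON, one flat list of numbers, 5 for each row, row after row: the shift along the tool's x, y, z in m, then the turn about the tool's z in degrees, then the opening, from 0 (shut) to 1 (fully open). A call has exactly 8 rows; each row shifts and turns the commanded pose from where the row before left it, along the tool's axes as they then stand; what a row does not reach is not made up. A row lasts 1/12 s, in which the tool goes at most 41.7 mm and 7.16 degrees, less where a joint would pass 70% of its speed; a pose out of reach is approached as far as the arm can. A call with a gripper value outside its range is refused whole. The fingers move at their own pace and stop on an object; FORCE is the grip in N (left out, the last holds). Time passes only in rows, so rows that do not move let the fingers close, or fill a call up. It gives the time, the measured TCP pose, the force and the opening at its end, in the units of the state.
- bot.sense(): the state, without advancing time (a new reading comes with each control period).
- bot.grab_frame(name): name is "scene" or "side" or "wrist"; returns (picture, depth): 400x640x3 uint8, red, green, blue; 400x640 float32, mm along the optical axis (not along the pixel's ray), 0 where there is no reading.
- bot.camera_model(name): a dict with "fx", "fy", "cx", "cy" (pixels), "pose" (4x4, takes a point from camera to world coordinates). Camera axes: x right, y up, looking along -z (the intrinsics and any distortion apply to the point x, -y, -z); pixel columns grow to the right and rows downward; lengths in mm; the calibration is good to about 2 mm. A picture is of the moment at which its call begins: read the wrist's pose just before it. camera_model takes no time and is no camera call; for the wrist camera it gives the pose at the moment of the call.
- bot.finish_job(): hands the job in, once; it reports no verdict.
The state is a dict: "clock": time; "joints": joint angles; "joint_vel": joint speeds; "tau": joint torques, N m; "ee_pos": TCP position; "orientation": TCP orientation; "wrist_force": force on the tool from outside, world axes, zero at the start; "wrist_torque": the same for the moment, N m; "grip_width": opening from 0.0 (shut) to 1.0 (fully open).
Only numpy, scipy, OpenCV 4.12 (cv2) and the standard library are available. Lean on these libraries where they do the work, as an engineer would, in place of code of your own. Each camera call takes 0.05 s, during which the arm holds its last target.

## Task

Check in the headlamp that lies lens-down on the plywood cradle: take the tester from its wooden stand, gently touch its tip to the brass contact at the lamp's broad end, then to the one at its narrow end (staying on each for about half a second), and hang the tester back in its stand. Then grip the lamp by the upright socket block on its back, lift it straight up about 10 cm off the cradle and finish there still holding it, level and steady in the air. Leave the fog lamp, the carton and the indicator lamp where they are.

Things in the scene. Friction and masses are not known exactly. Their poses are not given: they have to be found in the camera images.
- lamp: Rectangular car headlamp, about 0.5 kg, loose, lens-down on the cradle. From above a trapezoid 200 mm long: 130 mm wide at its broad end (own +x, 92 mm from the origin), 80 mm at its narrow end (own -x, 108 mm away). Origin: on the underside, straight below the socket block and the centre of mass; z up through the back, x lengthwise. Flat back deck 62 mm above the origin.
- socket_top (a point): Centre of the top face of the socket block, 107 mm above the lamp's origin. The block, the lamp's grip, stands upright on the deck: 44 mm along the lamp's x, 36 mm along its y, 45 mm tall (62 to 107 mm above the lamp's origin), flat-sided.
- pad_broad (a point): Centre of the top face of the brass contact at the lamp's broad end: a disc 16 mm across, standing 4 mm above the deck, 56 mm from the lamp's origin along its +x.
- pad_narrow (a point): The same kind of brass contact at the narrow end, 56 mm from the lamp's origin along its -x.
- cradle: Fixed plywood cradle, base 230 x 160 x 12 mm, with two padded battens across it. Origin: middle of its underside, on the bench. The lamp lies on the battens with its origin 40 mm above the cradle's origin, within 8 mm of its middle.
- tester: Pocket tester, about 80 g, hanging upright and loose in its stand. Origin: centre of the underside of its square flange (28 x 28 x 6 mm), which rests on the stand's top. Above the flange stands the square grip, 18 x 18 mm, from 6 to 58 mm above the origin, its sides along own x and y. z points up from tip to grip.
- tester_tip (a point): The rounded end of the tester's spring plunger, 60 mm below the tester's origin. Below the flange comes a round stem 12 mm thick, 45 mm long, then the plunger, 5 mm thick, which yields up to 8 mm into the stem: about 1 N to start, about 4 N fully in.
- stand: Fixed wooden block 80 x 80 x 70 mm that holds the tester. Origin: middle of its underside, on the bench.
- stand_hole0 (a point): Centre of the mouth of the stand's hole, on its top face 70 mm above the bench. The hole goes right through, upright, square, 19 mm wide; the tester hangs in it with its flange on the top face, so that the tester's origin is at this point.
- foglamp: Bystander: round fog lamp lying face down, 100 mm across, 66 mm tall. Origin: centre of the underside.
- carton: Bystander: cardboard carton, 70 x 110 x 60 mm. Origin: centre of the underside.
- indicator: Bystander: flat oblong indicator lamp, 130 x 55 x 36 mm. Origin: centre of the underside.

How it is judged (in metres and radians):
On the way, in this order (a step that is already met when the one before it is completed fails the run):
1. the tester's tip is on the contact at the broad end (distance between tester_tip and pad_broad below 0.009 m and contact force between tester and lamp above 0.5 N), for 0.2 s.
2. then the tester's tip is on the contact at the narrow end (distance between tester_tip and pad_narrow below 0.009 m and contact force between tester and lamp above 0.5 N), for 0.2 s.
3. the tester hangs in its stand again, let go (distance between tester and stand_hole0 below 0.008 m and angle between tester's own z axis and vertical below 0.12 rad and contact force between tester and the fingers below 0.1 N), for 0.2 s.
At the end, for the whole second after the job is handed in: Fingers hold the lamp (over 2 N), underside 60 to 160 mm above where it lay, within 60 mm sideways of the cradle's middle, level within 0.10 rad, below 20 mm/s and 0.1 rad/s, carried by nothing else; tester hangs released in its stand, within 8 mm of its seat, upright within 0.12 rad (all of step 3 and z of lamp in the frame of cradle between 0.1 and 0.2 m and horizontal distance between lamp and cradle below 0.06 m and angle between lamp's own z axis and vertical below 0.1 rad and linear speed of lamp below 0.02 m/s and angular speed of lamp below 0.1 rad/s and contact force between lamp and the fingers above 2 N and contact force between lamp and cradle below 0.05 N and contact force between lamp and stand below 0.05 N and contact force between lamp and tester below 0.05 N and contact force between lamp and foglamp below 0.05 N and contact force between lamp and carton below 0.05 N and contact force between lamp and indicator below 0.05 N); the arm keeps its last pose, push and grip.
It fails at once if the tester is pressed on the lamp with more than 25 N (not gently) (contact force between tester and lamp above 25 N).
It fails at once if a bystander is moved by more than 20 mm (distance of any of foglamp, carton, indicator from where it was at the start of the episode above 0.02 m).
It also fails if it takes over 59 s, if anything falls off the work surface, if the arm or the gripper's body presses on something with over 40 N, if the wrist force passes 120 N, or if a joint passes its speed limit or range.

## Working session

There is one attempt and no reset: what is moved stays moved. The work goes in short steps, Python scripts to look and compute and a shell command to move; the robot and the scene stay as the last step left them, time stands still between calls to the robot, and variables do not carry over. Pictures are saved under pics/ and viewed, and the job is handed in when it is done.

```bash
ls; mkdir -p pics; python3 - <<'E'
from plant import bot
import cv2,numpy as np
print(bot.sense())
for n in ("scene","side","wrist"):
    m=bot.camera_model(n); p,d=bot.grab_frame(n)
    cv2.imwrite(f"pics/{n}0.png",p[:,:,::-1]); np.savez(f"{n}0.npz",p=p,d=d,**{k:np.array(v) for k,v in m.items()})
    print(n,m)
E
```

```text
pics
{'clock': 0.0, 'joints': array([-1.36347255e+00,  4.94197721e-01,  1.34614089e+00, -3.32103883e-06,
        1.30251069e+00, -9.55198428e-02]), 'joint_vel': array([ 1.81615427e-03, -3.83246513e-04, -1.77840705e-03,  1.21036518e-04,
        4.28078562e-05,  1.51692895e-03]), 'tau': array([-2.93247234e-03, -8.82172608e+01, -3.83860981e+01, -3.83904126e-04,
        1.02847297e-02, -8.00267185e-05]), 'ee_pos': array([ 186.31763664, -596.228441  ,  255.68789375]), 'orientation': array([-6.27254952e-04,  9.88557344e-01,  1.50844233e-01, -3.67047031e-05]), 'wrist_force': array([0.2380299 , 0.5762629 , 1.16205035]), 'wrist_torque': array([-0.06390808,  0.0177768 , -0.02460635]), 'grip_width': 1.0004908364323013}
scene {'fx': 370.5682374998277, 'fy': 370.5682374998277, 'cx': 313.59878620556503, 'cy': 196.65011068995153, 'pose': array([[-7.97079205e-01, -4.49251827e-01,  4.03531333e-01,
         1.02347854e+03],
       [ 6.03852569e-01, -5.87233987e-01,  5.38997513e-01,
         5.50524553e+02],
       [-5.17830441e-03,  6.73297142e-01,  7.39353869e-01,
         8.88322090e+02],
       [ 0
[... 292 characters left out ...]
27956e-02,  5.22997841e-01, -8.47592064e-01,
        -1.06211302e+03],
       [-1.57109989e-02,  8.50179440e-01,  5.26258572e-01,
         7.40885482e+02],
       [ 0.00000000e+00,  0.00000000e+00,  0.00000000e+00,
         1.00000000e+00]])}
wrist {'fx': 325.0596950100008, 'fy': 325.0596950100008, 'cx': 319.92009986886336, 'cy': 192.0109013582256, 'pose': array([[ 2.96981665e-01,  9.18051420e-01,  2.62647067e-01,
         2.53154407e+02],
       [-9.54881900e-01,  2.85976807e-01,  8.01113182e-02,
        -5.75272213e+02],
       [-1.56466008e-03, -2.74588523e-01,  9.61560552e-01,
         3.74636046e+02],
       [ 0.00000000e+00,  0.00000000e+00,  0.00000000e+00,
         1.00000000e+00]])}
```

View pics/scene0.png

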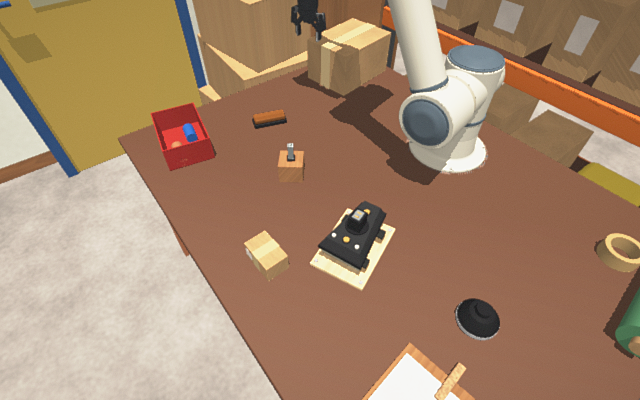

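View pics/side0.png

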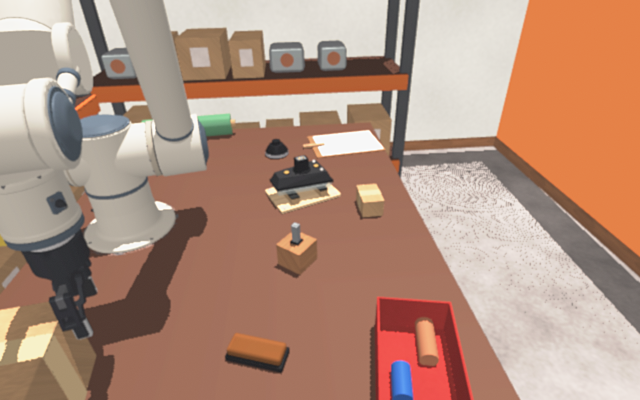

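View pics/wrist0.png

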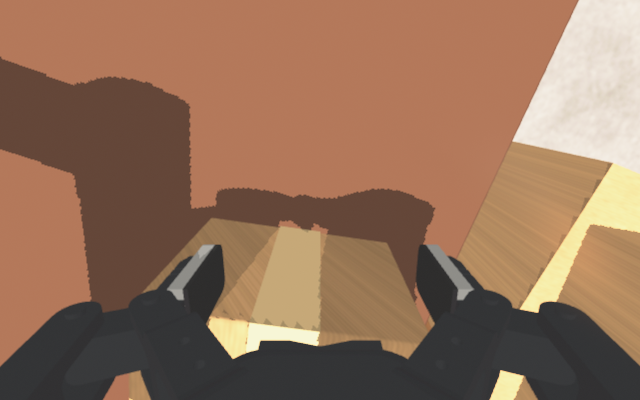

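The scene view shows the tester's stand at about (291,165) with the grip on top at (290,150), and the lamp on its cradle at (355,235). The carton is at (267,255), the fog lamp at (478,318) and the indicator at (270,119). The side view shows the same things. Next I measure coarse positions.

```bash
cat > h.py <<'E'
import numpy as np,cv2
def load(f):
    z=np.load(f+".npz"); return {k:z[k] for k in z.files}
def ray(m,u,v):
    d=np.array([(u-m['cx'])/m['fx'],-(v-m['cy'])/m['fy'],-1.0]); P=m['pose']
    return P[:3,3],P[:3,:3]@d
def onz(m,u,v,z):
    o,d=ray(m,u,v); t=(z-o[2])/d[2]; return o+t*d
def tri(*obs):
    A=np.zeros((3,3));b=np.zeros(3);L=[]
    for m,u,v in obs:
        o,d=ray(m,u,v); d=d/np.linalg.norm(d); M=np.eye(3)-np.outer(d,d); A+=M;b+=M@o;L.append((o,M))
    x=np.linalg.solve(A,b); return x,[np.linalg.norm(M@(x-o)) for o,M in L]
def cloud(m):
    d=m['d'];v,u=np.mgrid[0:400,0:640]
    c=np.stack([(u-m['cx'])/m['fx']*d,-(v-m['cy'])/m['fy']*d,-d],-1)
    return c@m['pose'][:3,:3].T+m['pose'][:3,3]
def grab(name,f):
    from plant import bot
    s=bot.sense(); m=bot.camera_model(name); p,d=bot.grab_frame(name)
    cv2.imwrite(f"pics/{f}.png",p[:,:,::-1]); np.savez(f,p=p,d=d,**{k:np.array(v) for k,v in m.items()},ee=s['ee_pos'],q=s['orientation'])
    return load(f)
E
python3 - <<'E'
from h import *
np.set_printoptions(precision=1,suppress=True)
for n in("scene","side"):
    m=load(n+"0");C=cloud(m)
    print(n,(m['d']>0).mean())
    pts=dict(scene=[(291,145),(291,152),(291,160),(357,214),(346,239),(366,212),(350,262),(267,245),(478,302),(270,118),(350,350)],side=[(296,226),(297,240),(300,160),(280,170),(318,166),(369,192),(276,146),(258,347)])[n]
    for u,v in pts: print((u,v),C[v,u])
for n,(u0,u1,v0,v1) in dict(scene=(230,420,120,300),side=(250,400,120,300)).items():
    p=load(n+"0")['p'][v0:v1,u0:u1,::-1]; s=4
    cv2.imwrite(f"pics/{n}c.png",cv2.resize(p,None,fx=s,fy=s,interpolation=cv2.INTER_CUBIC)[:600])
E
```

```text
scene 0.99582421875
(291, 145) [ 532.  -223.6  128.8]
(291, 152) [ 537.5 -217.6  106.7]
(291, 160) [ 540.2 -216.5   74.6]
(357, 214) [565.3 126.1 145.5]
(346, 239) [618.7 148.5 104.8]
(366, 212) [543.7 136.6 147.9]
(350, 262) [641.6 193.7  73.9]
(267, 245) [778.   10.5  59.2]
(478, 302) [458.4 457.   50.6]
(270, 118) [ 440.3 -507.1   30.6]
(350, 350) [765.9 344.6   1.9]
side 0.99587109375
(296, 226) [ 535.5 -236.6  127.3]
(297, 240) [ 535.9 -240.9   83.2]
(300, 160) [562.7 108.5 147.8]
(280, 170) [484.5 324.   -1.8]
(318, 166) [626.2 143.  102.6]
(369, 192) [786.9  18.4  59.2]
(276, 146) [471.4 442.6  51.2]
(258, 347) [ 439.9 -532.4   36.5]
```

View pics/scenec.png

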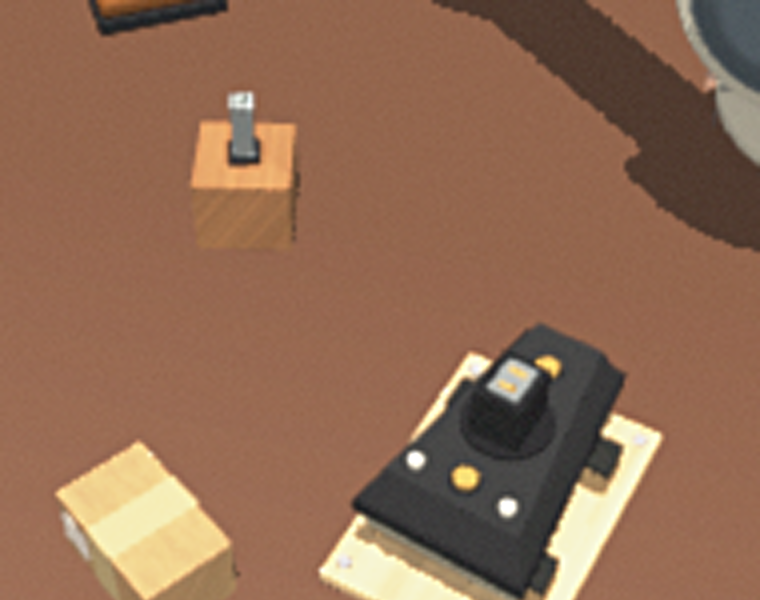

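View pics/sidec.png

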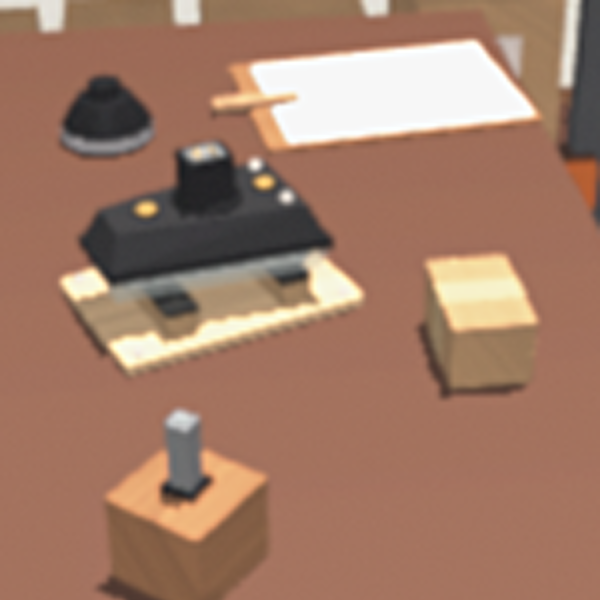

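```bash
python3 - <<'E'
from h import *
np.set_printoptions(precision=1,suppress=True)
for n in("scene","side"):
    m=load(n+"0");C=cloud(m); hsv=cv2.cvtColor(m['p'],cv2.COLOR_RGB2HSV)
    b=cv2.inRange(hsv,(15,140,120),(30,255,255))
    k,l,st,ce=cv2.connectedComponentsWithStats(b)
    for i in range(1,k):
        u,v=ce[i]; x=onz(m,u,v,106)
        if st[i,4]>4 and 300<x[0]<800 and -50<x[1]<300: print(n,'brass',st[i,4],ce[i],x,onz(m,u,v,147))
    # stand top
    M=(abs(C[...,2]-70)<8)&(np.hypot(C[...,0]-535,C[...,1]+228)<75)
    P=C[M][:,:2].astype(np.float32); print('stand',cv2.minAreaRect(P),M.sum())
    M=(C[...,2]>85)&(C[...,2]<140)&(np.hypot(C[...,0]-535,C[...,1]+228)<40)
    P=C[M]; print('grip',P.min(0),P.max(0))
    M=(C[...,2]>7)&(C[...,2]<20)&(np.hypot(C[...,0]-560,C[...,1]-130)<150)
    P=C[M][:,:2].astype(np.float32); print('cradle',cv2.minAreaRect(P),M.sum())
    M=(abs(C[...,2]-147)<7)&(np.hypot(C[...,0]-560,C[...,1]-130)<60)
    P=C[M][:,:2].astype(np.float32); print('block',cv2.minAreaRect(P),P.mean(0),M.sum())
E
```

```text
scene brass 12 [366.9 210.7] [511.3 111.2 106. ] [538.1 134.2 147. ]
scene brass 5 [343.8 238. ] [621.8 143.2 106. ] [642.9 164.6 147. ]
scene brass 11 [347.3 239.5] [617.7 152.2 106. ] [639.  173.1 147. ]
stand ((534.1075439453125, -228.3384246826172), (85.10530853271484, 80.15316009521484), 50.72145462036133) 393
grip [ 523.  -241.1   85.4] [ 545.6 -215.3  131.6]
cradle ((565.77734375, 128.69041442871094), (232.89691162109375, 160.7345733642578), 22.559938430786133) 1521
block ((566.7312622070312, 130.44129943847656), (44.41260528564453, 36.9162483215332), 20.993749618530273) [568.3 131.5] 203
stand ((534.4198608398438, -230.4730987548828), (83.72840881347656, 83.53956604003906), 50.21006774902344) 536
grip [ 521.9 -243.9   85.7] [ 546.  -221.9  129.7]
cradle ((567.2969360351562, 122.013427734375), (234.3103790283203, 162.2565460205078), 20.852357864379883) 751
block ((566.0894165039062, 124.72604370117188), (41.57245635986328, 41.77743148803711), 19.97936248779297) [566.5 122.8] 74
```

```bash
python3 -m creep '[0.017,-0.0095,0,0,1, 0.034,-0.019,0,0,1, 0.034,-0.019,0,0,1, 0.034,-0.019,0,0,1, 0.034,-0.019,0,0,1, 0.034,-0.019,0,0,1, 0.034,-0.019,0,0,1, 0.034,-0.019,0,0,1]'; python3 -m creep '[0.034,-0.019,0,0,1, 0.034,-0.019,0,0,1, 0.034,-0.019,0,0,1, 0.034,-0.019,0,0,1, 0.034,-0.019,0,0,1, 0.016,-0.0094,0,-7,1, 0,0,0,-7,1, 0,0,0,-7,1]'; python3 -m creep '[0,0,0,-7,1, 0,0,0,-5,1, 0,0,0,0,1, 0,0,0,0,1, 0,0,0,0,1, 0,0,0,0,1, 0,0,0,0,1, 0,0,0,0,1]'
python3 - <<'E'
from h import *
m=grab("wrist","w1");print(m['ee'],m['q'])
E
```

```text
clock: 0.82
ee_pos: [388.2, -382.9, 256.2]
orientation: [-0.0, 0.989, 0.151, -0.0]
wrist_force: [0.7, -1.0, 0.5]
grip_width: 1.002
clock: 1.48
ee_pos: [534.4, -228.0, 255.9]
orientation: [-0.0, 0.943, 0.332, -0.0]
wrist_force: [0.7, 0.1, 0.3]
grip_width: 1.002
clock: 2.15
ee_pos: [533.7, -229.4, 256.3]
orientation: [-0.0, 0.905, 0.425, -0.0]
wrist_force: [-0.3, 0.4, 0.0]
grip_width: 1.003
[ 533.66478645 -229.41585215  256.28011026] [-1.20206818e-05  9.05238272e-01  4.24904308e-01 -1.08201925e-05]
```

View pics/w1.png

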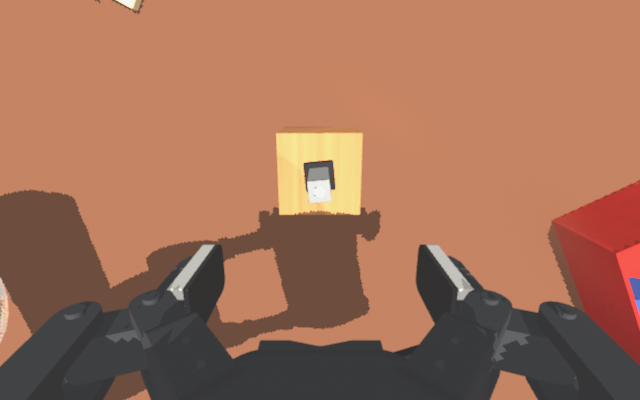

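The wrist view shows the stand square in the picture at about (320,174). The grip's white top is at (319,191) and the flange at (319,176), turned a few degrees from the stand.

```bash
cat > meas.py <<'E'
from h import *
def comp(mask,u,v):
    k,l,st,ce=cv2.connectedComponentsWithStats(mask)
    i=l[v,u]
    c,_=cv2.findContours((l==i).astype(np.uint8),0,cv2.CHAIN_APPROX_NONE)
    return max(c,key=cv2.contourArea)[:,0].astype(float),st[i]
def rect(m,c,z):
    P=np.array([onz(m,u,v,z)[:2] for u,v in c],np.float32); return cv2.minAreaRect(P)
E
python3 - <<'E'
from meas import *
m=load("w1"); hsv=cv2.cvtColor(m['p'],cv2.COLOR_RGB2HSV)
for px in[(319,193),(320,172),(320,163),(290,150)]: print(px,m['p'][px[1],px[0]],hsv[px[1],px[0]])
top=cv2.inRange(hsv,(0,0,175),(180,50,255)); c,st=comp(top,319,192); print('top',st,rect(m,c,128))
blk=cv2.inRange(hsv,(0,0,0),(180,255,160)); 
fl=cv2.inRange(hsv,(0,0,0),(180,60,255)); c,st=comp(fl,320,180); print('all',st,rect(m,c,76))
st_=cv2.inRange(hsv,(14,80,150),(40,255,255)); c,st=comp(st_,290,150); print('stand',st,rect(m,c,70))
cv2.imwrite("pics/w1c.png",cv2.resize(m['p'][120:225,265:375,::-1],None,fx=5,fy=5,interpolation=cv2.INTER_NEAREST))
E
```

```text
(319, 193) [244 245 243] [ 45   2 245]
(320, 172) [148 149 145] [ 38   7 149]
(320, 163) [82 79 81] [160   9  82]
(290, 150) [247 224 144] [ 23 106 247]
top [307 179  24  24 495] ((533.1817626953125, -228.41444396972656), (18.204042434692383, 17.832963943481445), 56.48503112792969)
all [ 304  161   31   42 1071] ((529.9552001953125, -233.27972412109375), (39.489402770996094, 26.626646041870117), 56.007537841796875)
stand [ 276  132   87   83 5650] ((533.2166137695312, -228.27813720703125), (80.66899108886719, 80.78087615966797), 50.29436492919922)
```

View pics/w1c.png

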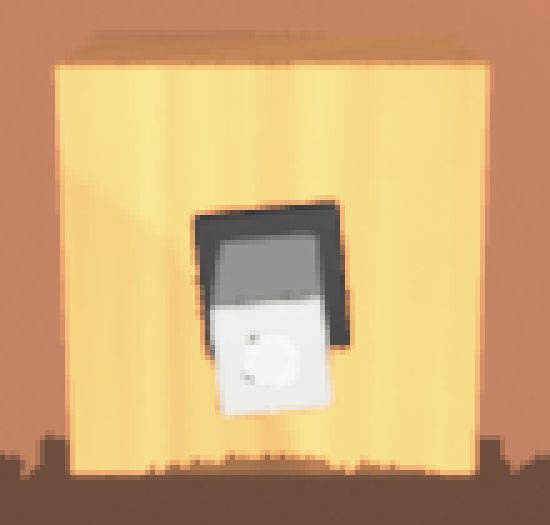

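```bash
python3 -m creep '[0.0005,-0.001,0.01,-6,1, 0,0,0.025,0,1, 0,0,0.025,0,1, 0,0,0.025,0,1, 0,0,0.025,0,1, 0,0,0.02,0,1, 0,0,0.01,0,1, 0,0,0.004,0,1]' 40; python3 -m creep '[0,0,0,0,1, 0,0,0,0,0, 0,0,0,0,0, 0,0,0,0,0, 0,0,0,0,0, 0,0,0,0,0, 0,0,0,0,0, 0,0,0,0,0]'
```

```text
clock: 2.87
ee_pos: [532.7, -228.1, 110.9]
orientation: [-0.001, 0.882, 0.472, -0.001]
wrist_force: [-0.1, 0.7, -0.7]
grip_width: 1.002
clock: 3.53
ee_pos: [533.3, -228.4, 112.7]
orientation: [0.0, 0.882, 0.472, 0.0]
wrist_force: [-0.7, 0.2, 5.7]
grip_width: 0.203
```

```bash
python3 -m creep '[0,0,-0.005,0,0, 0,0,-0.015,0,0, 0,0,-0.025,0,0, 0,0,-0.03,0,0, 0,0,-0.03,0,0, 0,0,-0.03,0,0, 0,0,-0.02,0,0, 0,0,-0.005,0,0]'; python3 -m creep '[0.015,-0.01,0,0,0, 0.032,-0.02,0,0,0, 0.034,-0.021,0,0,0, 0.034,-0.021,0,0,0, 0.034,-0.021,0,0,0, 0.034,-0.021,0,0,0, 0.032,-0.02,0,0,0, 0.028,-0.02,0,0,0]'
python3 - <<'E'
from h import *
m=grab("wrist","w2");print(m['ee'],m['q'])
grab("scene","s2");grab("side","d2")
E
```

```text
clock: 4.2
ee_pos: [534.3, -228.9, 276.3]
orientation: [0.002, 0.882, 0.472, 0.001]
wrist_force: [0.5, 0.0, -0.6]
grip_width: 0.204
clock: 4.87
ee_pos: [539.2, 61.5, 271.8]
orientation: [-0.0, 0.881, 0.472, -0.0]
wrist_force: [1.3, -0.1, -0.9]
grip_width: 0.207
[539.21647423  61.47476499 271.77606025] [-2.50125049e-04  8.81434873e-01  4.72305441e-01 -2.70194147e-04]
```

View pics/w2.png

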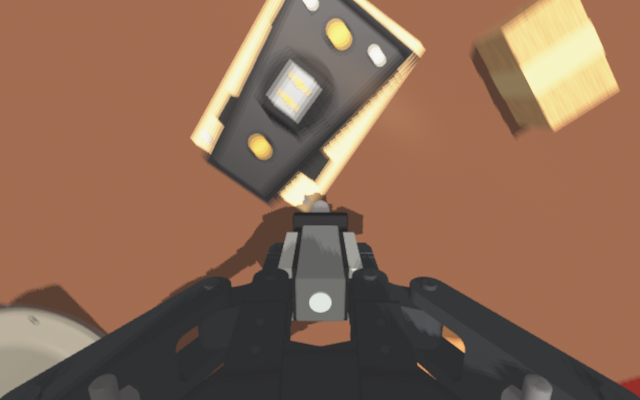

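View pics/d2.png

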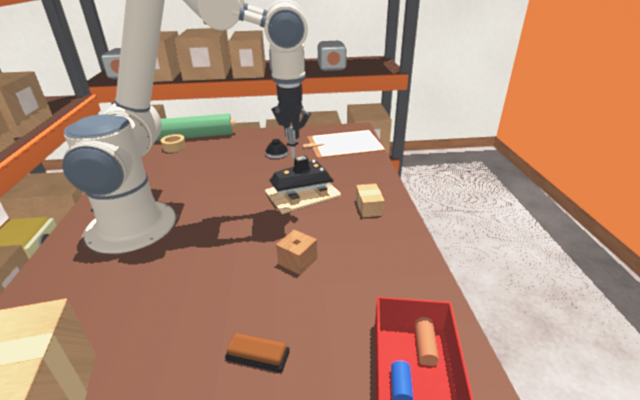

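The tester came out held upright. The wrist view is motion-blurred, with brass at about (339,34) broad and (260,147) narrow. I'll take it again now that the arm has settled.

```bash
python3 - <<'E'
from meas import *
np.set_printoptions(precision=1,suppress=True)
m=grab("wrist","w3");print(m['ee'],m['q'])
hsv=cv2.cvtColor(m['p'],cv2.COLOR_RGB2HSV)
b=cv2.inRange(hsv,(15,130,150),(32,255,255))
k,l,st,ce=cv2.connectedComponentsWithStats(b)
for i in range(1,k):
    if 60<st[i,4]<2000: print(st[i],ce[i],onz(m,*ce[i],106))
C=cloud(m)
g=cv2.inRange(hsv,(0,0,150),(180,70,255)); 
M=(abs(C[...,2]-147)<6)&(np.hypot(C[...,0]-566,C[...,1]-129)<50)
P=C[M][:,:2].astype(np.float32); print('block',cv2.minAreaRect(P),np.median(C[M][:,2]))
E
```

```text
[539.   61.5 271.7] [-0.   0.9  0.5 -0. ]
[255 141  19  20 229] [263.6 150.2] [512.5 111.5 106. ]
block ((564.9191284179688, 130.09817504882812), (44.03015899658203, 36.04987716674805), 19.257585525512695) 148.61677033040434
```

View pics/w3.png

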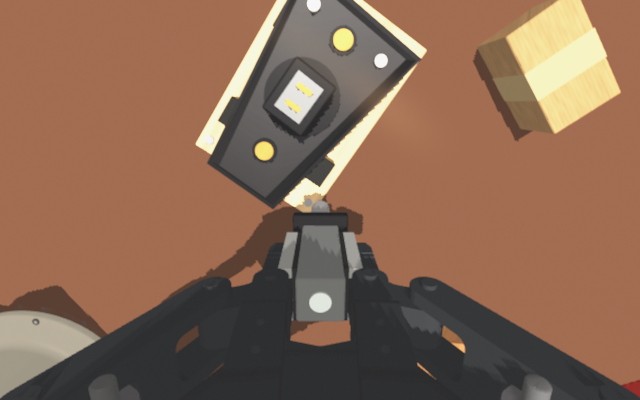

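```bash
python3 - <<'E'
from meas import *
np.set_printoptions(precision=1,suppress=True)
m=load("w3"); hsv=cv2.cvtColor(m['p'],cv2.COLOR_RGB2HSV)
b=cv2.inRange(hsv,(18,150,150),(32,255,255)); b[:, 375:]=0; b[:20]=0
for px in[(343,40),(264,150)]:
    c,st=comp(b,*px); e=cv2.minEnclosingCircle(c.astype(np.float32)); print(st,e,onz(m,*c.mean(0),106))
q=m['q'];P=m['pose']
from scipy.spatial.transform import Rotation as R
Rt=R.from_quat(np.r_[q[1:],q[0]]).as_matrix(); print(Rt)
for off in(-48+6-10+0,0): pass
for dz in(42,87,102.7):
    w=m['ee']+Rt@[0,0,dz]; c=P[:3,:3].T@(w-P[:3,3]); print(dz,w,m['cx']+m['fx']*c[0]/-c[2], m['cy']-m['fy']*c[1]/-c[2])
cv2.imwrite("pics/w3c.png",cv2.resize(m['p'][180:320,260:380,::-1],None,fx=5,fy=4,interpolation=cv2.INTER_NEAREST))
E
```

```text
[     0      0    640    400 255998] ((319.5, 199.5), 376.6703796386719) [528.4  46.6 106. ]
[     0      0    640    400 255998] ((319.5, 199.5), 376.6703796386719) [528.4  46.6 106. ]
[[ 0.6  0.8 -0. ]
 [ 0.8 -0.6  0. ]
 [-0.  -0.  -1. ]]
42 [539.   61.5 229.7] 319.961105664174 235.55870002211293
87 [538.9  61.5 184.7] 320.0047119945875 208.41517356772636
102.7 [538.9  61.5 169. ] 320.0161030288108 201.3246241944997
```

View pics/w3c.png

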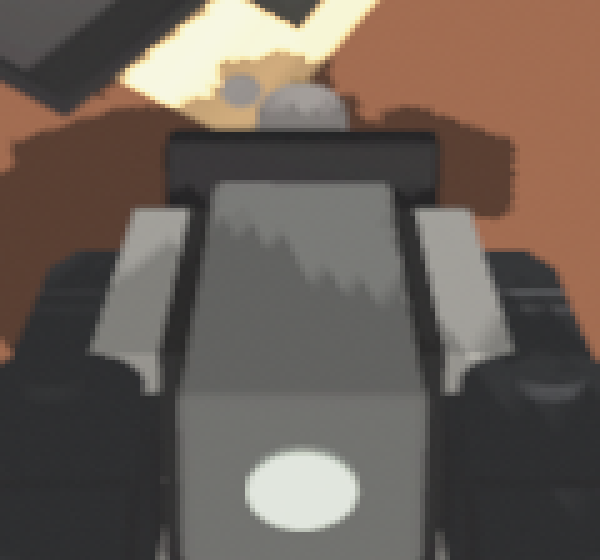

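```bash
python3 - <<'E'
from meas import *
np.set_printoptions(precision=1,suppress=True)
m=load("w3"); hsv=cv2.cvtColor(m['p'],cv2.COLOR_RGB2HSV)
print(hsv[40,343],hsv[150,264],hsv[40,325])
b=cv2.inRange(hsv,(15,120,150),(32,255,255)); b[:20]=0;b[65:140]=0;b[:,:255]=0;b[:,370:]=0
for px in[(343,40),(264,150)]:
    c,st=comp(b,*px); e=cv2.minEnclosingCircle(c.astype(np.float32)); print(st,e,onz(m,*e[0],106))
E
```

```text
[ 30 102 247] [ 27 128 247] [ 14  22 130]
[     0      0    640    400 255627] ((319.5, 199.5), 376.6703796386719) [528.4  46.6 106. ]
[255 141  19  20 294] ((263.6111145019531, 150.61111450195312), 9.768082618713379) [512.3 111.2 106. ]
```

```bash
python3 - <<'E'
from meas import *
np.set_printoptions(precision=1,suppress=True)
m=load("w3"); hsv=cv2.cvtColor(m['p'],cv2.COLOR_RGB2HSV)
b=cv2.inRange(hsv,(15,75,150),(35,255,255)); b[:20]=0;b[65:140]=0;b[:,:245]=0;b[:,370:]=0
o=[]
for px in[(343,40),(264,150)]:
    c,st=comp(b,*px); e=cv2.minEnclosingCircle(c.astype(np.float32)); x=onz(m,*e[0],106); o.append(x);print(st,e,x)
d=o[0]-o[1];print(np.linalg.norm(d),np.degrees(np.arctan2(d[1],d[0])),(o[0]+o[1])/2)
X=np.array([.5538,.8326]);Y=np.array([.8326,-.5538])
for x in o+[np.array([533.2,-228.4,0])]:
    dd=x[:2]-m['ee'][:2]; print('tool',dd@X,dd@Y)
E
```

```text
[333  28  21  23 393] ((342.5, 39.0), 11.543496131896973) [618.3 148.8 106. ]
[255 141  19  20 294] ((263.6111145019531, 150.61111450195312), 9.768082618713379) [512.3 111.2 106. ]
112.46942277427853 19.534620210353403 [565.3 130.  106. ]
tool 116.6019967814179 17.605772965330495
tool 26.589924752313102 -49.81937501584156
tool -244.5821095687606 155.67195958917196
```

```bash
python3 -m creep '[0.016,0.0026,0,0,0, 0.03,0.004,0,0,0, 0.035,0.005,0,0,0, 0.026,0.004,0,0,0, 0.0096,0.002,0.005,0,0, 0,0,0.02,0,0, 0,0,0.02,0,0, 0,0,0.01,0,0]'; python3 -m creep '[0,0,0.003,0,0, 0,0,0,0,0, 0,0,0,0,0, 0,0,0,0,0, 0,0,0,0,0, 0,0,0,0,0, 0,0,0,0,0, 0,0,0,0,0]'
python3 - <<'E'
from h import *
m=grab("wrist","w4");print(m['ee'],m['q'])
m=grab("scene","s4");m=grab("side","d4")
for n,(u0,u1,v0,v1) in dict(s4=(300,420,140,280),d4=(250,360,110,220)).items():
    p=load(n)['p'][v0:v1,u0:u1,::-1]
    cv2.imwrite(f"pics/{n}c.png",cv2.resize(p,None,fx=4,fy=4,interpolation=cv2.INTER_CUBIC))
E
```

```text
clock: 5.73
ee_pos: [618.0, 145.1, 214.5]
orientation: [-0.0, 0.882, 0.472, -0.002]
wrist_force: [0.2, 0.5, -0.7]
grip_width: 0.204
clock: 6.4
ee_pos: [619.0, 146.6, 214.6]
orientation: [0.0, 0.881, 0.472, 0.0]
wrist_force: [-0.2, 0.5, -0.6]
grip_width: 0.206
[619.03014337 146.60395947 214.56396111] [7.64499146e-05 8.81485698e-01 4.72210672e-01 1.98087871e-04]
```

View pics/s4c.png

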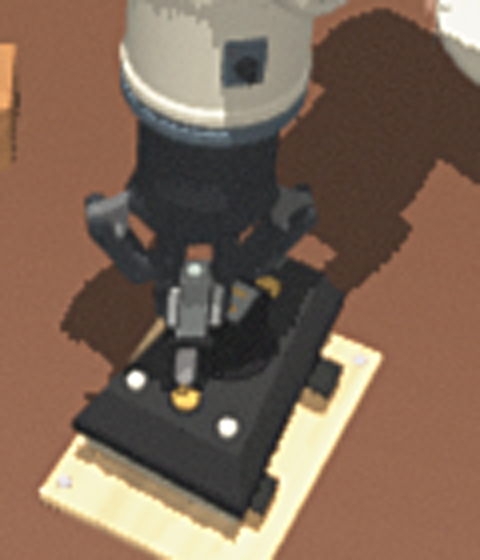

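View pics/d4c.png

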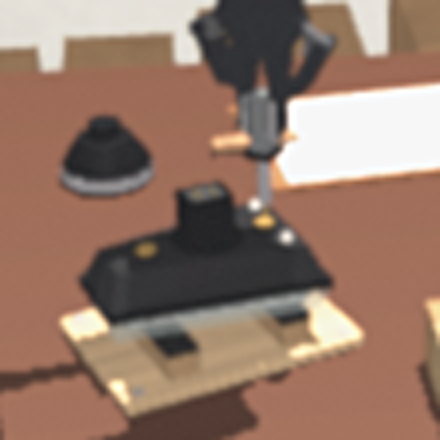

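The tip hovers just over the broad contact, at about (185,385) in the scene crop. I correct 2 mm sideways and press.

```bash
python3 -m creep '[0.0014,-0.0018,0.002,0,0, 0,0,0.002,0,0, 0,0,0.002,0,0, 0,0,0.002,0,0, 0,0,0.001,0,0, 0,0,0.001,0,0, 0,0,0,0,0, 0,0,0,0,0]'; python3 -m creep '[0,0,0,0,0, 0,0,0,0,0, 0,0,0,0,0, 0,0,0,0,0, 0,0,0,0,0, 0,0,0,0,0, 0,0,0,0,0, 0,0,0,0,0]'
```

```text
clock: 7.22
ee_pos: [618.2, 148.8, 204.3]
orientation: [-0.0, 0.882, 0.472, 0.0]
wrist_force: [-0.4, 1.2, 1.1]
grip_width: 0.201
clock: 7.88
ee_pos: [618.2, 148.7, 204.3]
orientation: [-0.0, 0.882, 0.472, -0.0]
wrist_force: [-0.8, 0.1, 3.2]
grip_width: 0.205
```

```bash
python3 - <<'E'
from h import *
from plant import bot
f=[]
for i,n in enumerate(("scene","side","scene","side")):
    f.append(bot.sense()['wrist_force'][2]); m=grab(n,f"p5{n}")
print(f)
a=load("p5scene")['p'][180:270,310:400,::-1];b=load("p5side")['p'][130:220,260:350,::-1]
cv2.imwrite("pics/p5.png",cv2.resize(np.hstack([a,b]),None,fx=4,fy=4,interpolation=cv2.INTER_CUBIC))
E
```

```text
[np.float64(3.2071268471567054), np.float64(1.9252134018576361), np.float64(1.2981493317665627), np.float64(1.6296899632200172)]
```

View pics/p5.png

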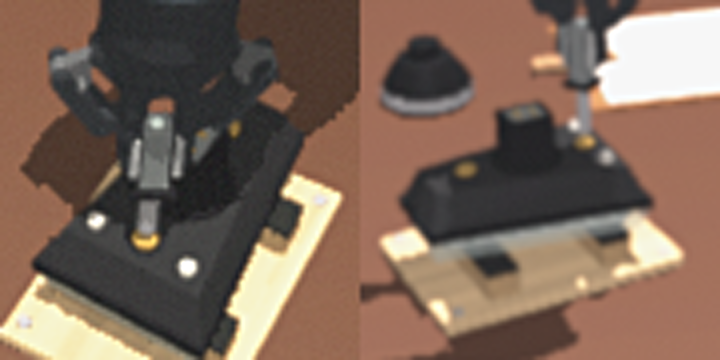

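Pressing force is about 2.5 N over baseline and the plunger sits on the brass in both views. Now the narrow end.

```bash
python3 -m creep '[0,0,-0.005,0,0, 0,0,-0.015,0,0, 0,0,-0.025,0,0, 0,0,-0.02,0,0, 0,0,-0.005,0,0, -0.015,-0.0114,0,0,0, -0.025,-0.018,0,0,0, -0.03,-0.022,0,0,0]'; python3 -m creep '[-0.015,-0.012,0,0,0, -0.005,-0.004,0.005,0,0, 0,0,0.02,0,0, 0,0,0.02,0,0, 0,0,0.012,0,0, 0,0,0,0,0, 0,0,0,0,0, 0,0,0,0,0]'
```

```text
clock: 8.75
ee_pos: [536.4, 118.8, 273.6]
orientation: [0.0, 0.881, 0.472, 0.0]
wrist_force: [0.4, 0.4, -0.2]
grip_width: 0.206
clock: 9.42
ee_pos: [512.8, 111.2, 217.8]
orientation: [0.0, 0.882, 0.472, 0.0]
wrist_force: [0.6, -0.7, -0.7]
grip_width: 0.202
```

```bash
python3 -m creep '[0,0,0.003,0,0, 0,0,0.003,0,0, 0,0,0.002,0,0, 0,0,0.002,0,0, 0,0,0.002,0,0, 0,0,0.0015,0,0, 0,0,0,0,0, 0,0,0,0,0]'; python3 -m creep '[0,0,0,0,0, 0,0,0,0,0, 0,0,0,0,0, 0,0,0,0,0, 0,0,0,0,0, 0,0,0,0,0, 0,0,0,0,0, 0,0,0,0,0]'
python3 - <<'E'
from h import *
from plant import bot
f=[]
for i,n in enumerate(("scene","side","scene","side")):
    f.append(bot.sense()['wrist_force'][2]); m=grab(n,f"p6{n}")
print(f)
a=load("p6scene")['p'][180:270,310:400,::-1];b=load("p6side")['p'][130:220,260:350,::-1]
cv2.imwrite("pics/p6.png",cv2.resize(np.hstack([a,b]),None,fx=4,fy=4,interpolation=cv2.INTER_CUBIC))
E
```

```text
clock: 10.08
ee_pos: [512.4, 111.1, 203.8]
orientation: [0.0, 0.882, 0.472, 0.0]
wrist_force: [0.5, 0.2, 2.1]
grip_width: 0.203
clock: 10.75
ee_pos: [512.3, 111.2, 203.8]
orientation: [0.0, 0.882, 0.472, 0.0]
wrist_force: [0.8, -0.9, 0.8]
grip_width: 0.203
[np.float64(0.8137873007745335), np.float64(2.300830287458621), np.float64(1.3327394846143195), np.float64(2.1123835060304508)]
```

View pics/p6.png

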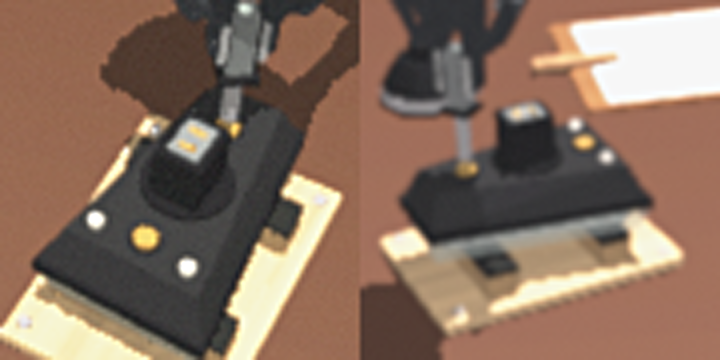

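Tip on the narrow contact in both views, with force about 2.3 N over baseline. Back to the stand.

```bash
python3 -m creep '[0,0,-0.005,0,0, 0,0,-0.015,0,0, 0,0,-0.025,0,0, 0,0,-0.02,0,0, -0.012,0.009,-0.003,0,0, -0.03,0.0226,0,0,0, -0.032,0.0242,0,0,0, -0.032,0.0242,0,0,0]'; python3 -m creep '[-0.032,0.0242,0,0,0, -0.032,0.0242,0,0,0, -0.032,0.0242,0,0,0, -0.03,0.0226,0,0,0, -0.025,0.019,0,0,0, -0.0141,0.0114,0,0,0, 0,0,0,0,0, 0,0,0,0,0]'; python3 - <<'E'
from h import *
m=grab("wrist","w7"); print(m['ee'],m['q'])
q=m['q'];a=2*np.arctan2(q[2],q[1]);d=np.array([533.2,-228.4])-m['ee'][:2];print(np.degrees(a),d@[np.cos(a),np.sin(a)],d@[np.sin(a),-np.cos(a)])
E
```

```text
clock: 11.62
ee_pos: [519.7, -22.5, 272.2]
orientation: [-0.0, 0.881, 0.473, -0.0]
wrist_force: [1.2, -0.0, -0.4]
grip_width: 0.203
clock: 12.28
ee_pos: [532.8, -229.0, 271.6]
orientation: [-0.0, 0.882, 0.471, -0.0]
wrist_force: [1.0, 0.4, -1.7]
grip_width: 0.209
[ 532.78461388 -229.03384648  271.58042816] [-4.28314892e-04  8.81910507e-01  4.71416627e-01 -1.95835745e-04]
56.25259116231754 0.7578005521884289 -0.006731027425031549
```

View pics/w7.png

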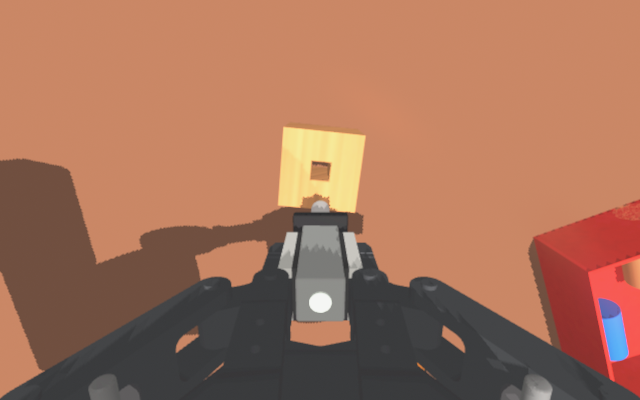

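The hole shows at about (320,171) and the tester still stands straight in the jaws. I check the hole by ray before going in.

```bash
python3 - <<'E'
from meas import *
m=load("w7");hsv=cv2.cvtColor(m['p'],cv2.COLOR_RGB2HSV)
w=cv2.inRange(hsv,(0,0,0),(180,255,185)); w[:155]=0;w[187:]=0;w[:,:300]=0;w[:,340:]=0
c,st=comp(w,320,172);print(st,rect(m,c,70))
E
python3 -m creep '[0.0007,0,0.02,0,0, 0,0,0.025,0,0, 0,0,0.015,0,0, 0,0,0.005,0,0, 0,0,0.005,0,0, 0,0,0,0,0, 0,0,0,0,0, 0,0,0,0,0]'
```

```text
[     0      0    640    400 255821] ((493.04534912109375, -284.4625244140625), (445.4582824707031, 800.4117431640625), 56.28916931152344)
clock: 13.0
ee_pos: [534.0, -227.9, 202.8]
orientation: [0.001, 0.881, 0.472, 0.0]
wrist_force: [0.1, -0.3, -0.8]
grip_width: 0.206
```

```bash
python3 - <<'E'
from meas import *
m=load("w7");hsv=cv2.cvtColor(m['p'],cv2.COLOR_RGB2HSV)
print(m['p'][171,300:340:3].tolist())
w=(m['p'][...,0]<190).astype(np.uint8); w[:155]=0;w[187:]=0;w[:,:300]=0;w[:,340:]=0
k,l,st,ce=cv2.connectedComponentsWithStats(w)
for i in range(1,k):
    c,_=comp(w,*[int(t) for t in np.argwhere(l==i)[0][::-1]]); print(st[i],ce[i],rect(m,c,70))
E
python3 -m creep '[0,0,0.01,0,0, 0,0,0.01,0,0, 0,0,0.01,0,0, 0,0,0.01,0,0, 0,0,0.005,0,0, 0,0,0,0,0, 0,0,0,0,0, 0,0,0,0,0]'
```

```text
[[247, 214, 133], [247, 213, 131], [247, 224, 143], [247, 224, 143], [183, 127, 84], [185, 127, 84], [185, 127, 83], [186, 128, 83], [188, 131, 85], [166, 115, 76], [244, 189, 118], [247, 226, 144], [247, 223, 142], [247, 224, 144]]
[311 161  20  18 234] [320.02564103 169.04700855] ((533.8356323242188, -227.8638458251953), (17.53799057006836, 18.24433135986328), 52.029144287109375)
[322 179   2   1   2] [322.5 179. ] ((530.4560546875, -236.59197998046875), (1.0135806798934937, 0.0), 146.20156860351562)
clock: 13.67
ee_pos: [533.8, -228.0, 157.0]
orientation: [0.0, 0.882, 0.472, 0.0]
wrist_force: [0.3, 0.0, -0.5]
grip_width: 0.204
```

```bash
python3 -m creep '[0,0,0.01,0,0, 0,0,0.01,0,0, 0,0,0.01,0,0, 0,0,0.006,0,0, 0,0,0.004,0,0, 0,0,0.002,0,0, 0,0,0.001,0,0, 0,0,0,0,0]';  python3 -m creep '[0,0,0,0,0, 0,0,0,0,0.1, 0,0,0,0,0.25, 0,0,0,0,0.4, 0,0,0,0,0.6, 0,0,0,0,1, 0,0,0,0,1, 0,0,0,0,1]'
```

```text
clock: 14.33
ee_pos: [533.6, -227.9, 113.7]
orientation: [-0.0, 0.882, 0.472, 0.0]
wrist_force: [-0.4, -0.7, -0.3]
grip_width: 0.206
clock: 15.0
ee_pos: [533.6, -227.9, 113.8]
orientation: [0.0, 0.882, 0.472, -0.0]
wrist_force: [0.7, -0.8, -0.5]
grip_width: 0.94
```

Released. I go up 160 mm and look.

```bash
python3 -m creep '[0,0,0,0,1, 0,0,-0.01,0,1, 0,0,-0.02,0,1, 0,0,-0.03,0,1, 0,0,-0.03,0,1, 0,0,-0.03,0,1, 0,0,-0.025,0,1, 0,0,-0.005,0,1]'
python3 - <<'E'
from meas import *
m=grab("wrist","w8"); grab("side","d8"); m=grab("wrist","w8"); print(m['ee'])
hsv=cv2.cvtColor(m['p'],cv2.COLOR_RGB2HSV)
t=cv2.inRange(hsv,(0,0,175),(180,50,255)); k,l,st,ce=cv2.connectedComponentsWithStats(t)
for i in range(1,k):
    if 200<st[i,4]<2000:
        c,_=comp(t,*[int(x) for x in np.argwhere(l==i)[0][::-1]]); print(st[i],rect(m,c,128))
a=m['p'][100:250,240:400,::-1];b=load("d8")['p'][190:340,220:380,::-1]
cv2.imwrite("pics/p8.png",cv2.resize(np.hstack([a,b]),None,fx=2.5,fy=2.5))
E
```

```text
clock: 15.67
ee_pos: [534.9, -228.6, 269.0]
orientation: [0.003, 0.882, 0.472, 0.002]
wrist_force: [0.9, -0.2, 1.1]
grip_width: 1.004
[ 534.06588848 -228.13897868  265.66821939]
[308 178  22  22 479] ((533.2919921875, -227.7596435546875), (17.813331604003906, 17.31711196899414), 56.245182037353516)
[171 245  42  54 569] ((397.9063415527344, -225.98065185546875), (63.032920837402344, 13.574928283691406), 24.39072036743164)
[428 245  42  54 575] ((588.2491455078125, -353.8221435546875), (63.30335998535156, 12.505084991455078), 88.47515869140625)
```

View pics/p8.png

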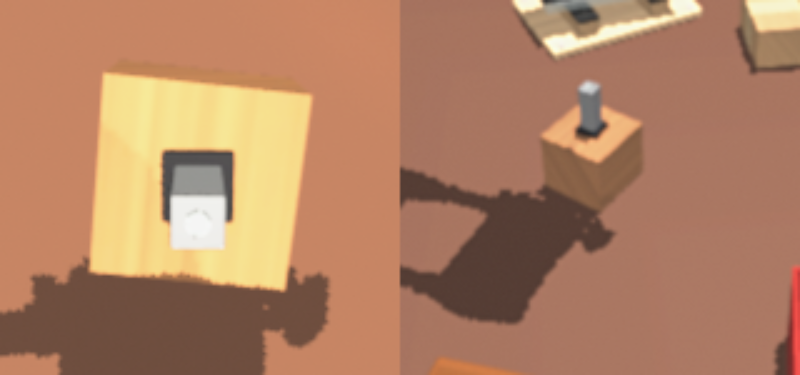

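The tester is seated and upright: its top is at (533.3,-227.8) against the hole at (533.8,-227.9). Now to the lamp.

```bash
python3 -m creep '[0.015,-0.008,0,0,1, 0.033,-0.018,0,0,1, 0.035,-0.019,0,0,1, 0.035,-0.019,0,0,1, 0.035,-0.019,0,0,1, 0.035,-0.019,0,0,1, 0.035,-0.02,0,0,1, 0.035,-0.019,0,0,1]'; python3 -m creep '[0.032,-0.018,0,0,1, 0.0251,-0.014,0,0,1, 0,0,0,7,1, 0,0,0,7,1, 0,0,0,7,1, 0,0,0,7,1, 0,0,0,7,1, 0,0,0,1.8,1]'
python3 -m creep '[0,0,0,0,1, 0,0,0,0,1, 0,0,0,0,1, 0,0,0,0,1, 0,0,0,0,1, 0,0,0,0,1, 0,0,0,0,1, 0,0,0,0,1]'
python3 - <<'E'
from meas import *
m=grab("wrist","w9"); print(m['ee'])
q=m['q'];a=2*np.arctan2(q[2],q[1]);print(np.degrees(a))
hsv=cv2.cvtColor(m['p'],cv2.COLOR_RGB2HSV);C=cloud(m)
M=(abs(C[...,2]-147)<6)&(np.hypot(C[...,0]-565,C[...,1]-130)<50)
P=C[M][:,:2].astype(np.float32); r=cv2.minAreaRect(P);print('block depth',r,np.median(C[M][:,2]))
b=cv2.inRange(hsv,(15,75,150),(35,255,255))
k,l,st,ce=cv2.connectedComponentsWithStats(b)
for i in range(1,k):
    x=onz(m,*ce[i],106)
    if 50<st[i,4]<700 and np.hypot(x[0]-565,x[1]-130)<90: print(st[i],ce[i],x,onz(m,*ce[i],147))
E
```

```text
clock: 16.48
ee_pos: [558.1, 67.0, 262.3]
orientation: [-0.001, 0.882, 0.472, -0.001]
wrist_force: [0.9, -0.2, -0.1]
grip_width: 1.002
clock: 17.15
ee_pos: [563.4, 130.2, 262.1]
orientation: [-0.0, 0.986, 0.166, -0.001]
wrist_force: [-0.5, 0.3, -0.2]
grip_width: 0.998
clock: 17.82
ee_pos: [564.2, 130.3, 263.8]
orientation: [-0.0, 0.985, 0.17, 0.0]
wrist_force: [0.4, 0.5, 0.9]
grip_width: 1.001
[564.15199283 130.26869727 263.8074748 ]
19.55927687840156
block depth ((565.3529052734375, 130.5959930419922), (43.669349670410156, 35.97075271606445), 19.43599510192871) 148.67812382169097
[311 105  21  22 346] [321.06647399 115.34682081] [618.2400727  148.89109865 106.        ] [620.00134952 149.64221863 147.        ]
[313 184  17   6  83] [321.27710843 186.09638554] [561.09378747 128.40965846 106.        ] [571.32338354 132.19585542 147.        ]
[314 202  15   6  75] [321.09333333 204.01333333] [545.41160178 123.01444672 106.        ] [557.96508915 127.60014228 147.        ]
[313 232  17  17 222] [320.72522523 240.00900901] [512.34789115 111.63831557 106.        ] [529.80098059 117.90980243 147.        ]
```

View pics/w9.png

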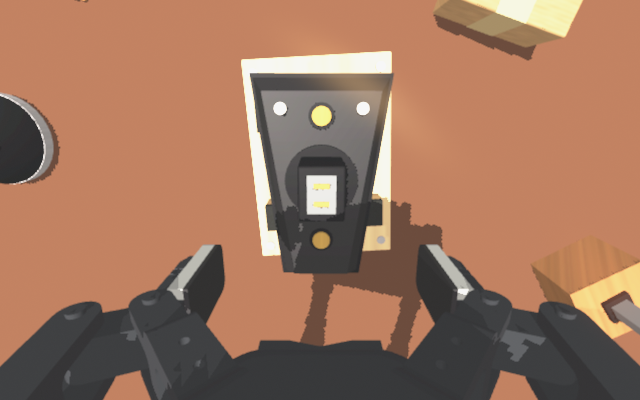

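Lamp and block are aligned with the jaws, the block at (320,190) between the pads. The block measures 44 x 36 mm at (565.3,130.3), yaw 19.5°. I descend and grip.

```bash
python3 -m creep '[0.0011,0,0.01,0,1, 0,0,0.025,0,1, 0,0,0.025,0,1, 0,0,0.025,0,1, 0,0,0.02,0,1, 0,0,0.014,0,1, 0,0,0.007,0,1, 0,0,0.003,0,1]' 80; python3 -m creep '[0,0,0,0,1, 0,0,0,0,1, 0,0,0,0,0.3, 0,0,0,0,0.2, 0,0,0,0,0, 0,0,0,0,0, 0,0,0,0,0, 0,0,0,0,0]' 80;  python3 -m creep '[0,0,0,0,0, 0,0,0,0,0, 0,0,0,0,0, 0,0,0,0,0, 0,0,0,0,0, 0,0,0,0,0, 0,0,0,0,0, 0,0,0,0,0]'
```

```text
clock: 18.53
ee_pos: [564.6, 130.6, 133.3]
orientation: [-0.0, 0.985, 0.17, -0.001]
wrist_force: [-0.1, 0.3, -0.3]
grip_width: 1.003
clock: 19.2
ee_pos: [565.5, 130.5, 135.3]
orientation: [0.0, 0.985, 0.17, 0.0]
wrist_force: [-0.5, -3.2, 5.7]
grip_width: 0.414
clock: 19.87
ee_pos: [565.5, 130.5, 135.3]
orientation: [0.0, 0.985, 0.17, 0.0]
wrist_force: [0.2, -1.4, 5.2]
grip_width: 0.41
```

```bash
python3 -m creep '[0,0,-0.002,0,0, 0,0,-0.004,0,0, 0,0,-0.006,0,0, 0,0,-0.008,0,0, 0,0,-0.01,0,0, 0,0,-0.01,0,0, 0,0,-0.01,0,0, 0,0,-0.01,0,0]'; python3 -m creep '[0,0,-0.01,0,0, 0,0,-0.01,0,0, 0,0,-0.008,0,0, 0,0,-0.006,0,0, 0,0,-0.004,0,0, 0,0,-0.002,0,0, 0,0,0,0,0, 0,0,0,0,0]'; python3 -m creep '[0,0,0,0,0, 0,0,0,0,0, 0,0,0,0,0, 0,0,0,0,0, 0,0,0,0,0, 0,0,0,0,0, 0,0,0,0,0, 0,0,0,0,0]'
python3 - <<'E'
from h import *
from plant import bot
grab("scene","s10");grab("side","d10")
a=load("s10")['p'][80:280,250:450,::-1];b=load("d10")['p'][100:300,220:420,::-1]
cv2.imwrite("pics/p10.png",cv2.resize(np.hstack([a,b]),None,fx=2,fy=2))
m=grab("wrist","w10");s=bot.sense();print(s['ee_pos'],s['wrist_force'],s['wrist_torque'],s['grip_width'],abs(s['joint_vel']).max())
E
```

```text
clock: 20.53
ee_pos: [565.3, 130.7, 196.2]
orientation: [0.0, 0.985, 0.17, 0.0]
wrist_force: [0.5, -0.6, -5.6]
grip_width: 0.405
clock: 21.2
ee_pos: [565.0, 130.6, 234.4]
orientation: [-0.0, 0.985, 0.17, -0.0]
wrist_force: [0.6, -0.2, -6.3]
grip_width: 0.41
clock: 21.87
ee_pos: [565.2, 130.6, 234.8]
orientation: [-0.0, 0.985, 0.17, 0.0]
wrist_force: [0.8, -0.3, -5.8]
grip_width: 0.411
[565.20938768 130.65319068 234.77791973] [ 0.52203597  0.39864957 -5.18412247] [-0.00813823 -0.03014807 -0.00931361] 0.4100451607892639 0.0016181698153233989
```

View pics/p10.png

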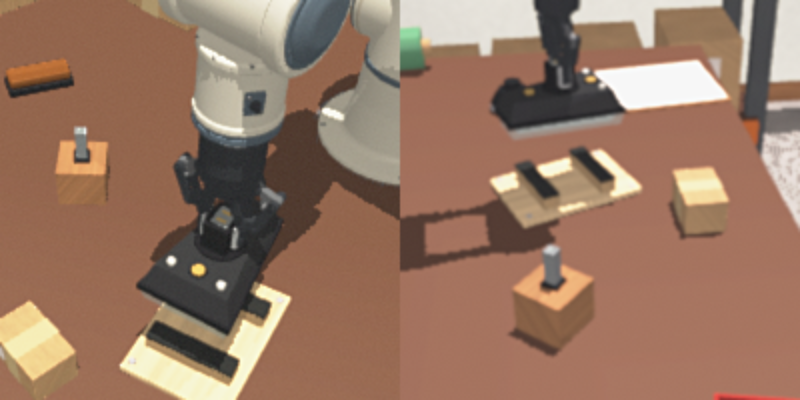

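View pics/w10.png

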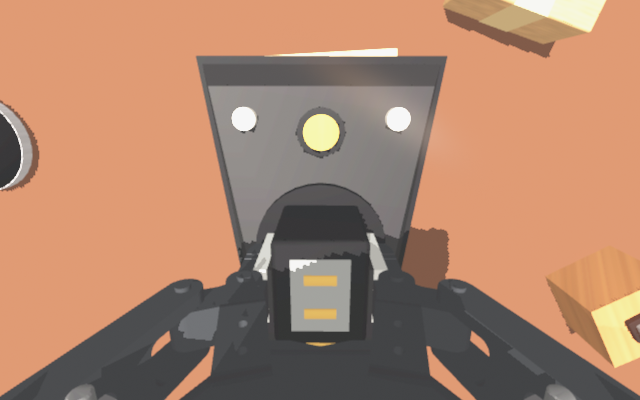

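The lamp hangs clear above the cradle in all views, and the tester is in its stand. A quick level check from the deck's depth, then I hand in.

```bash
python3 - <<'E'
from h import *
from plant import bot
m=load("w10");C=cloud(m)
P=np.vstack([C[85:115,260:380].reshape(-1,3),C[150:180,250:390].reshape(-1,3)]);P=P[abs(P[:,2]-np.median(P[:,2]))<15]
A=np.c_[P[:,:2]-P[:,:2].mean(0),np.ones(len(P))];s=np.linalg.lstsq(A,P[:,2],rcond=None)[0];print('tilt',np.hypot(s[0],s[1]),'deck z',s[2])
for n,f0,pts in(("scene","s10",0),("side","d10",0)):
    a=cloud(load(n+"0"));b=cloud(load(f0))
    for nm,(x,y) in dict(carton=(782,14),fog=(465,450),ind=(440,-520)).items():
        r=[]
        for c in(a,b):
            M=(c[...,2]>22)&(c[...,2]<75)&(np.hypot(c[...,0]-x,c[...,1]-y)<85);r.append(np.median(c[M],0).round(1))
        print(n,nm,*r)
bot.finish_job()
E
```

```text
tilt 0.005176931551619479 deck z 203.03142324688116
scene carton [793.7  30.1  59.2] [793.4  30.1  59.3]
scene fog [486.7 481.   44.1] [486.8 481.2  44.5]
scene ind [ 439.9 -518.8   34.5] [ 439.8 -517.7   34.7]
side carton [785.  -10.9  57.5] [785.  -10.8  57.6]
side fog [471.4 453.   41.5] [459.  463.   53.5]
side ind [ 438.1 -534.2   35.1] [ 437.8 -534.3   35. ]
the job is handed in; nothing more can be done
```

The job was carried out and handed in at about 22 s. It reports no verdict, so what follows is from my own measurements.

- **Contacts:** I touched the tester to the broad contact, then the narrow one, holding each for at least a second. The push was about 2.5 N at the first and 2.3 N at the second, judged against a noisy wrist sensor. Both camera views showed the tip on the brass.
- **Tester:** It is back in its stand and released. It looks upright, and the top of its grip was within 1 mm of the measured hole centre.
- **Lamp:** It is held by the socket block at 80 N grip, raised 99.5 mm. The deck plane fitted from depth is tilted about 0.005 rad, and the wrist carries about 5 to 6 N, which matches the lamp's weight. The arm was still at the last reading.
- **Bystanders:** The carton and the indicator lamp are unmoved within about 1 mm.
- **One check disagreed:** In the side view the fog lamp's median shifted by about 16 mm across the bench. The scene view shows it unmoved, and the arm never went near it. I put the side-view shift down to the lifted headlamp partly covering it there, but did not check that further before handing in.

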